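# Pack two chip frames and snap the carrier cover on

### The job

Pile the two chip frames squarely one on the other on the pedestal of the carrier, long sides running from clip to clip, then lay the cover on top the same way round and press straight down on it until both clips snap over its ends. Do not let go after the snap: finish with the robot still pressing the cover firmly, but not crushingly, down on the pile (the pads under the frames are taking hold), and do not shove the tweezers, the jar or anything else on the bench about.

Things in the scene. Friction and masses are not known exactly. Their poses are not given: they have to be found in the camera images.
- carrier: carrier base, fixed to the bench: bare aluminium foot 64 x 100 x 5 mm (x, y, z), black pedestal 40 x 56 mm in its middle, flat top 20 mm above the bench. Origin: centre of the foot's underside. A sprung grey clip, 20 mm wide, 55 mm tall, stands at its +y and at its -y end. The +x and -x sides are open down to the foot: fingers holding a part by its x sides hang free beside it
- seat (a point): centre of the pedestal's top, 20 mm above the bench, axes as the carrier's. The lower frame's origin belongs here, the upper frame's 8 mm higher, the snapped cover's 16 mm higher
- clip_left (a joint): clip at the carrier's +y end, rad: tongue hinged at its foot, 34 mm off the middle. 0 = upright (at rest, or closed over the cover); grows as its top is pushed outward, to about 0.08 as the cover passes. Nose tip points inward, 28 mm off the middle; its flat underside is 45 mm above the bench; above it a lead-in slope rises outward to the top, where the clips stand over 62 mm apart
- clip_right (a joint): the like clip at the carrier's -y end
- frame_a: one of two alike flat gilt chip frames, 44 x 50 x 8 mm (x, y, z), 60 g, flat underside, shallow square recess on top. Origin: centre of the underside. Best held across x (44 mm). It starts flat on the bench; either frame may be the lower one
- frame_b: the other chip frame, same size and axes
- cover: snap cover: flat grey lid 44 x 62 mm (x, y), 8 mm thick plus a black thumb pad, 45 g. Origin: centre of the underside. Its y ends are bevelled, 52 mm long at the underside, 62 mm from 5 mm up. Laid between the clips it rests on their noses about 8 mm above its snapped height. A straight push at the middle, rising to 8 to 20 N, spreads the clips; then the force drops and it lands on the pile
- thumb_pad (a point): centre of the top of the cover's thumb pad (24 x 24 x 3 mm), 11 mm above the cover's underside. After the snap a steady push of about 10 N here is what the pile wants; over 60 N would crush it
- tweezers_n: bystander: steel tweezers, 14 x 127 x 10 mm, flat on the bench in front of the carrier; origin centre of underside
- paste: bystander: round paste jar, 48 mm across, 44 mm tall, to the right of the carrier; origin centre of underside

How it is judged:
By the outcome, as a careful person would: the job done as asked, in the order asked, and still so for the second after the job is handed in, while the arm keeps its last pose, push and grip.
It also fails if it takes over 72 s, if anything falls off the work surface, if the arm or the gripper's body presses on something with over 40 N, if the wrist force passes 120 N, or if a joint passes its speed limit or range.

### The arm

A 6-joint arm with a two-finger parallel gripper is mounted at the origin on the work surface; the furniture and walls round the work are solid. World frame = base frame: x ahead of the robot, y to its left, z up, the work surface at z = 0. Lengths are in m, angles in rad, forces in N, time in s.
With the tool pointing down it reaches from about 0.3 to 0.85 m from the base axis. Payload 4.2 kg.
Tool frame: the origin (TCP) lies at the very end of the fingers, on their centre line; the grasp point (between the pads) lies 19 mm behind it; z points along the fingers, y is the line along which they close (so a half turn about z gives the same grasp; the last joint's range is limited). The gripper opens to 91 mm and grips with 3 to 60 N. Pads are 32 mm wide; open, the fingers measure 118 mm over their backs; the gripper's body (76 mm by 178 mm) begins 60 mm behind the grasp point.
Start: joints at [-1.13, 0.32, 1.565, -0, 1.257, -0.02], TCP at [0.256, -0.515, 0.214] pointing down, gripper open.
Joint ranges: [-3.11, 3.11], [-0.84, 2.01], [0.21, 2.61], [-1.34, 4.49], [0.05, 2.63], [-2.56, 2.56]. Speed limits (rad/s): [2.57, 2.57, 3.14, 3.14, 3.14, 3.14].

### API

Orientations are given as a 3x3 rotation matrix whose columns are the frame's x, y, z axes.
In Python, from workcell import * gives the robot as it stands.
- The arm moves only by the tool arm_command, never from a script. Its argument "moves" is text: rows parted by semicolons, each of 5 numbers parted by spaces: the shift along the tool's x, y, z in mm, then the turn about the tool's z in degrees, then the gripper's target within -1 to 1 (fully open at 1, half-way at 0, shut at -1). In form: x y z twist hand; .... A call has 1 to 20 rows; each row is the pose to reach, as a shift and turn from the pose commanded when the call began, along the tool's axes at that moment; what a row does not reach only later rows make up. A row lasts 1/12 s, in which the tool goes at most 41.7 mm and 7.16 degrees, less where a joint would pass 70% of its speed; a pose out of reach is approached as far as the arm can. A call with a gripper value outside its range is refused whole. The fingers move at their own pace and stop on an object; the grip force is fixed at half the most. Time passes only in rows, so rows that repeat a pose let the fingers close. It gives the time, the measured TCP pose, the force and the opening at its end, in the units of the state.
- read_state(): the state, without advancing time (a new reading comes with each control period).
- snapshot(name): name is "side" or "top" or "wrist"; returns the picture (400x640x3 uint8, red, green, blue); there is no depth.
- get_calibration(name): a dict with "intrinsics" (3x3 intrinsics, pixels), "k1" (the pictures are not rectified: a ray, as slopes to the right and down, at radius r is drawn at 1 + k1 r^2 times it, then the intrinsics apply), "rvec" (rotation vector, rad) and "tvec" (3), from world to camera coordinates, as OpenCV has them; the wrist camera has in their place "tool_from_camera" (4x4, takes a point from camera to tool coordinates, whose origin is the TCP and whose axes are the flange's). Camera axes: x right, y down, z forward; pixel columns grow to the right and rows downward; lengths in m; the calibration is good to about 2 mm. A picture is of the moment at which its call begins: read the wrist's pose just before it. get_calibration takes no time and is no camera call.
- job_done(): hands the job in, once; it reports no verdict.
The state is a dict: "time": time; "joints": joint angles; "qd": joint speeds; "effort": joint torques, N m; "tool_pos": TCP position; "tool_rot": TCP orientation; "ft_force": force on the tool from outside, world axes, zero at the start; "wrist_torque": the same for the moment, N m; "width": finger opening in m.
Only numpy, scipy, OpenCV 4.12 (cv2) and the standard library are available. Lean on these libraries where they do the work, as an engineer would, in place of code of your own. Each camera call takes 0.05 s, during which the arm holds its last target. There are 200 camera calls.

## Working session

There is one attempt and no reset: what is moved stays moved. The work goes in short steps, Python scripts to look and compute and a tool call to move; the robot and the scene stay as the last step left them, time stands still between calls to the robot, and variables do not carry over. Pictures are saved under pics/ and viewed, on a budget of 10 in all, crops included, one or two more only if the job needs it, and the job is handed in when it is done.

Besides the shell and the picture viewer there is one more tool, called as name(argument=value, ...) on one line, values as JSON. arm_command: Moves the arm, as the interface text tells. Its arguments: {"type":"object","properties":{"moves":{"type":"string"}},"required":["moves"]}

```bash
mkdir -p pics; ls; python3 - <<'E'
from workcell import *
import cv2
s=read_state();print(s)
for n in("top","side"):
    cv2.imwrite(f"pics/{n}0.png",snapshot(n)[:,:,::-1]);print(n,get_calibration(n))
print(get_calibration("wrist"))
E
```

```text
pics
{'time': 0.0, 'joints': array([-1.13000417e+00,  3.20284905e-01,  1.56568623e+00,  1.37573450e-05,
        1.25737300e+00, -1.99885897e-02]), 'qd': array([-0.00075411, -0.00182821, -0.000798  , -0.00020529,  0.00036602,
       -0.00162156]), 'effort': array([-7.31764594e-04, -4.12457299e+01, -2.31970918e+01,  7.24018039e-02,
        4.55856230e-02, -1.57413178e-04]), 'tool_pos': array([ 0.25546766, -0.51456938,  0.2131215 ]), 'tool_rot': array([[ 8.95707524e-01,  4.44643105e-01, -7.35446385e-04],
       [ 4.44643711e-01, -8.95706115e-01,  1.58965319e-03],
       [ 4.80845043e-05, -1.75087593e-03, -9.99998466e-01]]), 'ft_force': array([0.93478718, 0.32147893, 0.01868504]), 'wrist_torque': array([-0.00555229,  0.02323115, -0.008449  ]), 'width': 0.09143108949274784}
top {'intrinsics': array([[369.9025648 ,   0.        , 318.30898575],
       [  0.        , 369.9025648 , 202.24014181],
       [  0.        ,   0.        ,   1.        ]]), 'k1': -0.05651280745360936, 'rvec': array([ 2.13955563, -2.13891809,  0.15270358]), 'tvec': array([-0.15132684,  0.56388974,  0.83641135])}
side {
[... 168 characters left out ...]
 'k1': 0.023050769541723724, 'rvec': array([ 1.9985509 , -0.28578698,  0.16829305]), 'tvec': array([-0.58391054,  0.07150413,  0.85181232])}
{'intrinsics': array([[305.90523549,   0.        , 316.86014495],
       [  0.        , 305.90523549, 193.54227778],
       [  0.        ,   0.        ,   1.        ]]), 'k1': -0.04024814070378455, 'tool_from_camera': array([[ 5.32065018e-04, -9.63421705e-01, -2.67989431e-01,
         7.47872499e-02],
       [ 9.99999701e-01,  3.62257684e-04,  6.83078967e-04,
         1.67995712e-04],
       [-5.61011873e-04, -2.67989714e-01,  9.63421610e-01,
        -1.71247243e-01],
       [ 0.00000000e+00,  0.00000000e+00,  0.00000000e+00,
         1.00000000e+00]])}
```

View pics/top0.png

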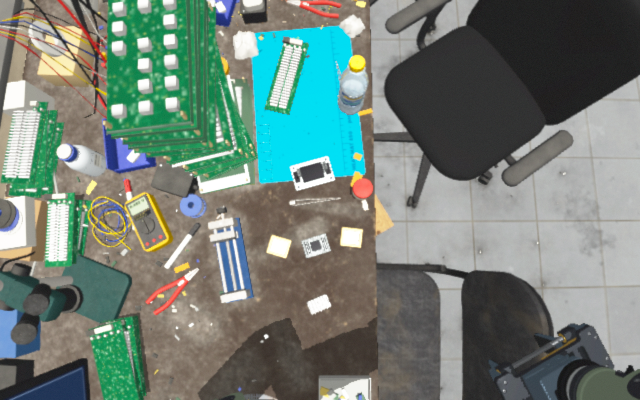

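View pics/side0.png

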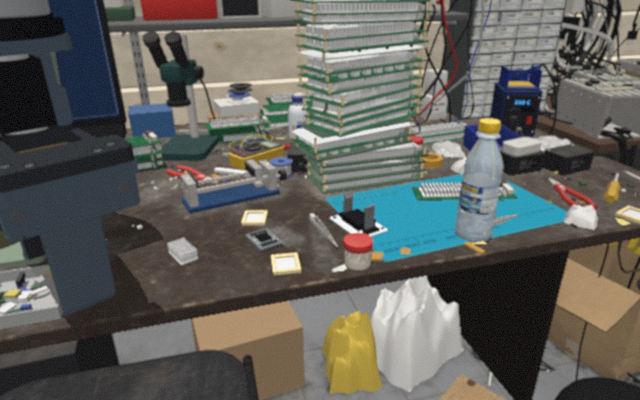

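The top view shows the carrier near (312,173), the gilt frames near (279,246) and (351,237), tweezers at (315,202) and the jar at (362,188). A grey item with a dark middle at (316,245) is probably the cover. The side view agrees: carrier (358,222), frames (255,217) and (286,264), cover (265,238).

```bash
cat > h.py <<'E'
import numpy as np, cv2
from workcell import *
def cam(n,s=None):
    c=get_calibration(n);K=c["intrinsics"]
    if n=="wrist":
        T=np.eye(4);T[:3,:3]=s["tool_rot"];T[:3,3]=s["tool_pos"];M=np.linalg.inv(T@c["tool_from_camera"])
        R,t=M[:3,:3],M[:3,3]
    else: R=cv2.Rodrigues(c["rvec"])[0];t=c["tvec"]
    return K,c["k1"],R,t
def ray(px,C):
    K,k,R,t=C;d=np.array([k,0,0,0,0.])
    p=cv2.undistortPoints(np.float64(px).reshape(-1,1,2),K,d)[:,0]
    return -R.T@t,np.c_[p,np.ones(len(p))]@R
def onplane(px,z,C):
    o,d=ray(px,C);return o+d*((z-o[2])/d[:,2])[:,None]
def proj(P,C):
    K,k,R,t=C;return cv2.projectPoints(np.float64(P).reshape(-1,1,3),cv2.Rodrigues(R)[0],t,K,np.array([k,0,0,0,0.]))[0][:,0]
E
python3 - <<'E'
from h import *
C=cam("top")
print(onplane([[312,173],[279,246],[351,237],[316,245],[315,202],[362,188],[319,304]],0.01,C).round(3))
im=cv2.imread("pics/top0.png")[150:320,250:400]
sd=cv2.imread("pics/side0.png")[180:290,150:400]
a=cv2.resize(im,None,fx=3.5,fy=3.5,interpolation=2)
cv2.imwrite("pics/crop0.png",a)
E
```

```text
[[ 0.643 -0.135  0.01 ]
 [ 0.462 -0.056  0.01 ]
 [ 0.483 -0.23   0.01 ]
 [ 0.464 -0.145  0.01 ]
 [ 0.569 -0.143  0.01 ]
 [ 0.604 -0.259  0.01 ]
 [ 0.325 -0.153  0.01 ]]
```

View pics/crop0.png

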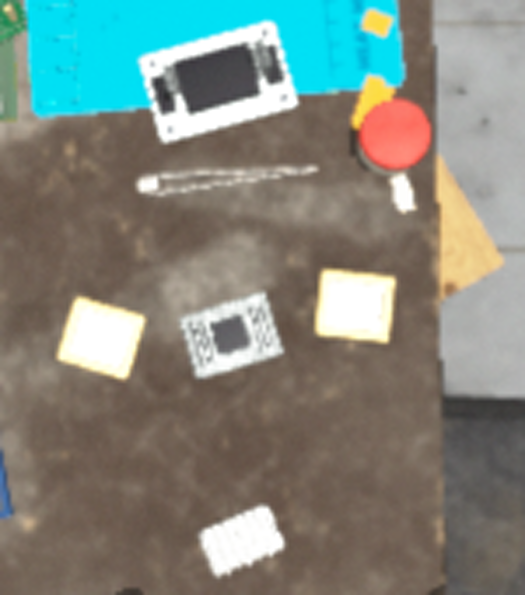

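The crop shows the carrier yawed about 13° with its clips at the left and right ends. The cover is at crop (232,335), the frames at (102,338) and (356,306), and there is an unlisted white block at (242,540). Next I move to a viewing pose.

arm_command(moves="256 -280 -37 26 1;256 -280 -37 26 1;256 -280 -37 26 1;256 -280 -37 26 1;256 -280 -37 26 1;256 -280 -37 26 1;256 -280 -37 26 1;256 -280 -37 26 1;256 -280 -37 26 1;256 -280 -37 26 1;256 -280 -37 26 1;256 -280 -37 26 1;256 -280 -37 26 1;256 -280 -37 26 1")

```text
time: 1.27
tool_pos: [0.3601, -0.1517, 0.2506]
tool_rot: [[1.0, 0.005, -0.001], [0.005, -1.0, -0.0], [-0.001, 0.0, -1.0]]
ft_force: [0.7, -0.2, 0.9]
width: 0.0913
```

```bash
python3 - <<'E'
from h import *
s=read_state();im=snapshot("wrist")[:,:,::-1];cv2.imwrite("pics/w1.png",im)
np.savez("w1.npz",tool_pos=s["tool_pos"],tool_rot=s["tool_rot"]);print(s["time"],s["tool_pos"],s["tool_rot"].round(3),s["joints"].round(2))
E
```

```text
1.2667 [ 0.36006358 -0.15170588  0.25060544] [[ 1.     0.005 -0.001]
 [ 0.005 -1.    -0.   ]
 [-0.001  0.    -1.   ]] [-0.43 -0.    1.87 -0.    1.28  1.14]
```

View pics/w1.png

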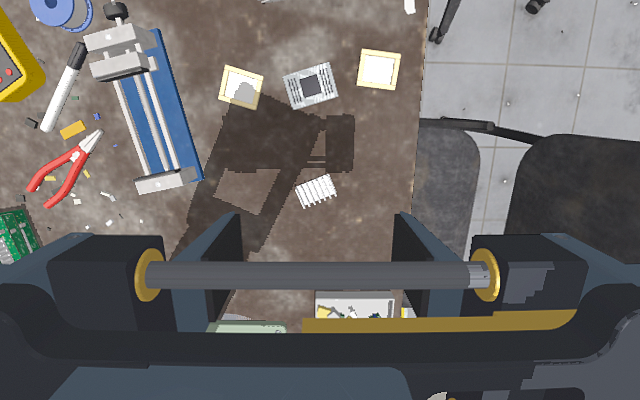

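The wrist view shows the frames at (240,87) and (379,69), the cover at (311,86) and the white block at (316,190). The carrier is beyond the top edge, so I go further forward.

arm_command(moves="140 0 -30 0 1;140 0 -30 0 1;140 0 -30 0 1;140 0 -30 0 1;140 0 -30 0 1;140 0 -30 0 1;140 0 -30 0 1")

```text
time: 1.9
tool_pos: [0.4991, -0.1501, 0.2802]
tool_rot: [[1.0, 0.006, -0.002], [0.006, -1.0, 0.0], [-0.002, -0.0, -1.0]]
ft_force: [0.4, -0.2, -1.0]
width: 0.0912
```

```bash
python3 - <<'E'
from h import *
s=read_state();im=snapshot("wrist")[:,:,::-1];cv2.imwrite("pics/w2.png",im)
np.savez("w2.npz",tool_pos=s["tool_pos"],tool_rot=s["tool_rot"]);print(s["time"],s["tool_pos"],s["tool_rot"].round(3),s["joints"].round(2))
E
```

```text
1.9 [ 0.49911085 -0.15012196  0.28021824] [[ 1.     0.006 -0.002]
 [ 0.006 -1.     0.   ]
 [-0.002 -0.    -1.   ]] [-0.31  0.2   1.56 -0.    1.38  1.25]
```

View pics/w2.png

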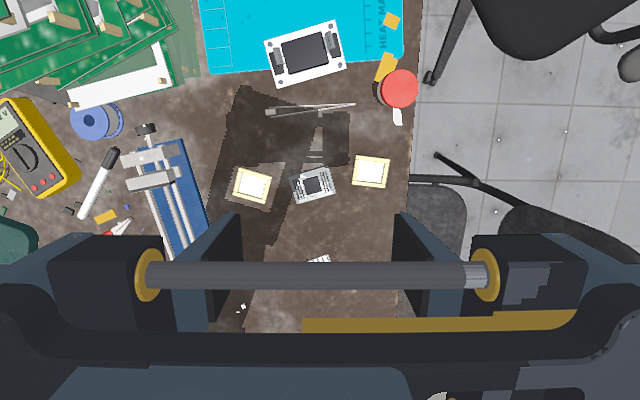

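This view has everything: carrier at (305,53), jar (399,88), tweezers (310,108), frames at (251,187) and (370,172), cover at (313,185).

```bash
cat >> h.py <<'E'
def rect(im,box,kind,z,C):
    x0,y0,x1,y1=box;c=im[y0:y1,x0:x1].astype(int);b,g,r=c[...,0],c[...,1],c[...,2]
    if kind=="gold": m=(r>110)&(r-b>35)&(g-b>20)&(g>0.78*r)|((r>215)&(g>200))
    else: m=(abs(r-b)<25)&(abs(g-r)<20)&(r>(110 if kind=="cover" else 190))
    m=cv2.morphologyEx(m.astype(np.uint8),cv2.MORPH_OPEN,np.ones((2,2)))
    cs,_=cv2.findContours(m,cv2.RETR_EXTERNAL,cv2.CHAIN_APPROX_NONE)
    k=max(cs,key=cv2.contourArea)[:,0]+[x0,y0]
    # fit at half-pixel outset: contour pixels are inside the blob
    P=onplane(k,z,C)[:,:2]*1000
    (cx,cy),(w,h),a=cv2.minAreaRect(P.astype(np.float32))
    return np.round([cx,cy,w,h,a],1)
E
python3 - <<'E'
from h import *
for n,bs in(("w1",dict(fa=(210,55,275,118),cv=(272,50,348,118),fb=(348,40,410,100))),
 ("w2",dict(fa=(222,155,285,215),cv=(285,155,342,210),fb=(342,145,400,198),car=(255,12,355,97)))):
    im=cv2.imread(f"pics/{n}.png");C=cam("wrist",np.load(n+".npz"))
    for k,b in bs.items():
        print(n,k,rect(im,b,{"f":"gold","c":"cover"}[k[0]] if k!="car" else "car",.005 if k=="car" else .008,C))
im=cv2.imread("pics/top0.png");C=cam("top")
for k,b in dict(fa=(262,232,295,260),cv=(299,230,333,260),fb=(337,224,367,252),car=(286,152,338,194)).items():
    print("top",k,rect(im,b,{"f":"gold","c":"cover"}[k[0]] if k!="car" else "car",.005 if k=="car" else .008,C))
E
```

```text
w1 fa [460.3 -54.4  51.9  45.   73.3]
w1 cv [ 4.653e+02 -1.421e+02  8.210e+01  9.650e+01  2.000e-01]
w1 fb [ 482.9 -231.1   51.3   45.6   83.5]
w2 fa [460.7 -54.8  51.8  46.4  73.5]
w2 cv [ 462.1 -148.3   50.6   66.9    8.6]
w2 fb [ 483.  -231.4   52.2   45.4   83.3]
w2 car [ 626.1 -139.6   28.   100.1   15.8]
top fa [459.2 -56.7  54.8  49.5  72.5]
top cv [ 472.1 -140.    74.9   73.5   16.3]
top fb [ 480.5 -232.1   56.6   52.6   83.4]
top car [ 624.1 -142.    30.3  101.2   14.2]
```

```bash
python3 - <<'E'
from h import *
def hull(n,im,box,thr,z,C,amin):
    x0,y0,x1,y1=box;c=im[y0:y1,x0:x1].astype(int)
    m=((c.min(2)>thr)&(c.max(2)-c.min(2)<30)).astype(np.uint8)
    N,l,st,_=cv2.connectedComponentsWithStats(m,connectivity=8)
    k=[i for i in range(1,N) if st[i,4]>=amin]
    ys,xs=np.nonzero(np.isin(l,k));P=onplane(np.c_[xs+x0,ys+y0],z,C)[:,:2]*1000
    (cx,cy),(w,h),a=cv2.minAreaRect(P.astype(np.float32));print(n,thr,np.round([cx,cy,w,h,a],1),len(xs))
im=cv2.imread("pics/w2.png");C=cam("wrist",np.load("w2.npz"))
for t in(150,170,190): hull("car",im,(255,12,355,97),t,.005,C,30)
for t in(110,130,150): hull("cov2",im,(285,155,342,210),t,.008,C,25)
im=cv2.imread("pics/w1.png");C=cam("wrist",np.load("w1.npz"))
for t in(110,130,150): hull("cov1",im,(278,50,345,118),t,.008,C,40)
im=cv2.imread("pics/top0.png");C=cam("top")
for t in(150,170,190): hull("cart",im,(286,152,338,194),t,.005,C,10)
# jar and tweezers
E
```

```text
car 150 [ 644.6 -133.6   64.2  100.8   16.1] 1733
car 170 [ 644.6 -133.4   64.   100.4   16.2] 1655
car 190 [ 644.7 -133.3   63.9  100.3   16.1] 1568
cov2 110 [ 473.7 -140.5   66.5   62.8   17. ] 957
cov2 130 [ 473.7 -140.7   66.    62.4   16.2] 847
cov2 150 [ 463.3 -143.8   43.9   62.2   16.9] 691
cov1 110 [ 4.704e+02 -1.406e+02  7.180e+01  7.750e+01  2.000e-01] 2519
cov1 130 [ 474.6 -138.1   74.2   73.7    9.9] 2258
cov1 150 [ 475.1 -139.2   69.2   63.9   16.7] 1376
cart 150 [ 643.5 -134.5   65.8  101.7   15.5] 555
cart 170 [ 643.8 -134.4   65.2  101.4   15.8] 512
cart 190 [ 644.  -134.4   64.7  101.4   15.7] 493
```

arm_command(moves="-38 -96 220 -73 1;-38 -96 220 -73 1;-38 -96 220 -73 1;-38 -96 220 -73 1;-38 -96 220 -73 1;-38 -96 220 -73 1;-38 -96 220 -73 1;-38 -96 220 -73 1;-38 -96 220 -73 1;-38 -96 220 -73 1;-38 -96 220 -73 1;-38 -96 220 -73 1;-38 -96 220 -73 1;-38 -96 220 -73 1")

```text
time: 3.12
tool_pos: [0.4615, -0.0539, 0.0612]
tool_rot: [[0.288, 0.958, 0.0], [0.958, -0.288, -0.0], [-0.0, 0.0, -1.0]]
ft_force: [-0.1, -0.6, -0.1]
width: 0.0908
```

```bash
cat >> h.py <<'E'
def goal(x,y,z,yaw):
    "move (tool mm, deg) bringing TCP to x,y,z mm with tool y axis at yaw deg (mod 180)"
    s=read_state();R=s["tool_rot"];d=R.T@(np.array([x,y,z])-s["tool_pos"]*1000)
    cur=np.degrees(np.arctan2(R[1,1],R[0,1]));t=(yaw-cur+90)%180-90
    print("t %.2f"%s["time"],"tcp",(s["tool_pos"]*1000).round(1),"yaw %.1f"%cur,"-> move",d.round(1),"twist %.1f"%-t,"F",s["ft_force"].round(1),"w %.4f"%s["width"])
E
python3 - <<'E'
from h import *
goal(460.5,-54.6,2,-16.6)
cv2.imwrite("pics/w3.png",snapshot("wrist")[:,:,::-1])
E
```

```text
t 3.12 tcp [461.5 -53.9  61.2] yaw -16.7 -> move [-1.  -0.8 59.2] twist -0.1 F [-0.1 -0.6 -0.1] w 0.0908
```

View pics/w3.png

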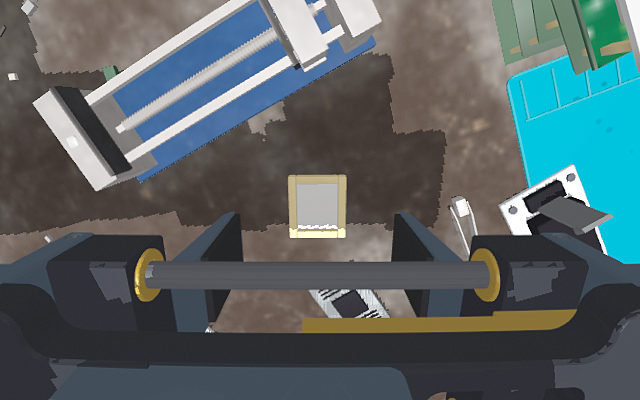

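The frame sits squarely between the fingers at (289–346, 175–238), so I measure it from this near view.

```bash
python3 - <<'E'
from h import *
im=cv2.imread("pics/w3.png");s=read_state();C=cam("wrist",s)
print(rect(im,(275,165,360,248),"gold",.008,C))
print(onplane([[288.5,175],[346.5,175],[346.5,238],[288.5,238]],.008,C).round(4).mean(0))
E
```

```text
[462.4 -52.8  51.1  44.4  73.4]
[ 0.462075 -0.052625  0.008   ]
```

arm_command(moves="1 0 38 0 1;1 0 58 0 1;1 0 59 0 1;1 0 59 0 1;1 0 59 0 -0.2;1 0 59 0 -0.2;1 0 59 0 -0.2;1 0 59 0 -0.2;1 0 59 0 -0.2;1 0 59 0 -0.2;1 0 59 0 -0.2;1 0 59 0 -0.2")

```text
time: 4.17
tool_pos: [0.4621, -0.0528, 0.002]
tool_rot: [[0.286, 0.958, 0.0], [0.958, -0.286, -0.0], [-0.0, 0.0, -1.0]]
ft_force: [-0.2, 0.1, 1.1]
width: 0.0437
```

arm_command(moves="0 0 -20 0 -0.2;0 0 -60 0 -0.2;-10 20 -95 0 -0.2;-100 246 -118 -32.8 -0.2;-100 246 -118 -32.8 -0.2;-100 246 -118 -32.8 -0.2;-100 246 -118 -32.8 -0.2;-100 246 -118 -32.8 -0.2;-100 246 -118 -32.8 -0.2;-100 246 -118 -32.8 -0.2;-100 246 -118 -32.8 -0.2;-100 246 -118 -32.8 -0.2;-100 246 -118 -32.8 -0.2;-100 246 -118 -32.8 -0.2")

```text
time: 5.33
tool_pos: [0.6682, -0.2178, 0.1201]
tool_rot: [[-0.28, 0.96, -0.001], [0.96, 0.28, 0.0], [0.001, -0.001, -1.0]]
ft_force: [0.7, -0.3, -0.1]
width: 0.0435
```

```bash
python3 - <<'E'
from h import *
s=read_state();im=snapshot("wrist")[:,:,::-1];cv2.imwrite("pics/w4.png",im)
np.savez("w4.npz",tool_pos=s["tool_pos"],tool_rot=s["tool_rot"])
goal(644.3,-132,100,16.1)
E
```

```text
t 5.38 tcp [ 668.4 -217.9  120.3] yaw 16.2 -> move [89.2  0.9 20.3] twist 0.1 F [-0.4  0.3 -0.2] w 0.0437
```

View pics/w4.png

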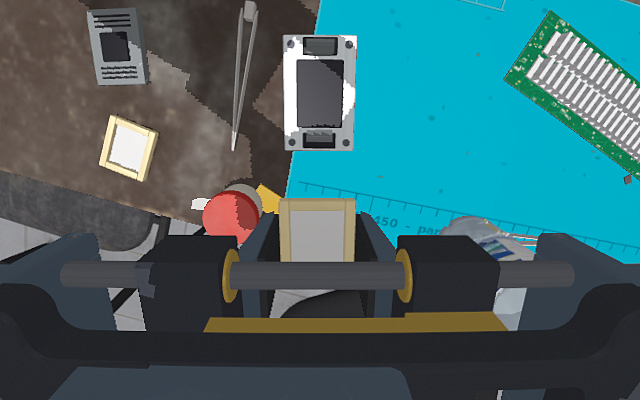

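The held frame has its far edge at row ~198, columns 279–356. The carrier foot is at (283–356, 35–150) and the pedestal at (297–344, 58–127), both aligned with the tool.

```bash
cat >> h.py <<'E'
def totool(P,s): return ((P-s["tool_pos"])@s["tool_rot"]*1000).round(1)
E
python3 - <<'E'
from h import *
im=cv2.imread("pics/w4.png");s=np.load("w4.npz");C=cam("wrist",s);g=im.astype(int)
# foot: grey/white, unsaturated bright
def ext(m,x0,y0):
    ys,xs=np.nonzero(m);return cv2.minAreaRect(np.c_[xs+x0,ys+y0].astype(np.float32))
x0,y0=270,25;c=g[y0:160,x0:370]
m=((c.max(2)-c.min(2)<35)&(c.min(2)>110)).astype(np.uint8)
N,l,st,_=cv2.connectedComponentsWithStats(m);k=1+np.argmax(st[1:,4]);print(st[k])
ys,xs=np.nonzero(l==k);P=totool(onplane(np.c_[xs+x0,ys+y0],.005,C),s)[:,:2]
print("foot",cv2.minAreaRect(P.astype(np.float32)))
m=(c.max(2)<75).astype(np.uint8);m[:27]=0;m[106:]=0
N,l,st,_=cv2.connectedComponentsWithStats(m);k=1+np.argmax(st[1:,4]);print(st[k])
ys,xs=np.nonzero(l==k);P=totool(onplane(np.c_[xs+x0,ys+y0],.020,C),s)[:,:2]
print("ped",cv2.minAreaRect(P.astype(np.float32)))
print("col",g[190:206,317].tolist());print("row215",[ (u,g[215,u].tolist()) for u in list(range(275,285))+list(range(350,360))])
E
```

```text
[  13   10   74  116 3809]
foot ((87.28019714355469, 0.8728561401367188), (99.07785034179688, 64.13662719726562), 0.24802833795547485)
[ 27  35  47  68 498]
ped ((87.11032104492188, 1.4737548828125), (54.80635070800781, 38.831573486328125), 0.3525862693786621)
col [[205, 179, 0], [205, 179, 0], [205, 179, 0], [205, 179, 0], [205, 179, 0], [205, 179, 0], [208, 180, 0], [222, 187, 0], [94, 128, 167], [96, 132, 153], [103, 139, 152], [112, 148, 162], [122, 158, 173], [121, 157, 171], [118, 156, 169], [119, 155, 169]]
row215 [(275, [27, 22, 19]), (276, [29, 18, 17]), (277, [27, 18, 11]), (278, [50, 60, 66]), (279, [110, 145, 160]), (280, [123, 162, 177]), (281, [121, 158, 172]), (282, [120, 156, 171]), (283, [121, 157, 171]), (284, [122, 159, 173]), (350, [121, 159, 173]), (351, [121, 159, 173]), (352, [120, 158, 172]), (353, [122, 158, 173]), (354, [126, 165, 181]), (355, [82, 110, 125]), (356, [27, 29, 32]), (357, [25, 26, 29]), (358, [25, 25, 30]), (359, [20, 20, 26])]
```

```bash
python3 - <<'E'
from h import *
s=np.load("w4.npz");C=cam("wrist",s)
print(totool(onplane([[317,197.5],[278.2,215],[355.5,215]],s["tool_pos"][2]+.006,C),s))
E
```

```text
[[ 27.   -0.8  -6. ]
 [ 16.6 -23.   -6. ]
 [ 16.6  21.3  -6. ]]
```

arm_command(moves="40 1 0 0 -0.2;75 2 15 0 -0.2;85 2 40 0 -0.2;85 2 40 0 -0.2;85 2 60 0 -0.2;85 2 75 0 -0.2;85 2 88 0 -0.2;85 2 95 0 -0.2;85 2 97 0 -0.2;85 2 97 0 -0.2")

```text
time: 6.22
tool_pos: [0.6476, -0.1373, 0.0233]
tool_rot: [[-0.279, 0.96, 0.0], [0.96, 0.279, -0.0], [-0.0, -0.0, -1.0]]
ft_force: [-0.2, -0.4, 0.3]
width: 0.0432
```

arm_command(moves="0 0 1 0 -0.2;0 0 1.5 0 -0.2;0 0 1.5 0 0.3;0 0 1.5 0 1;0 0 1.5 0 1;0 0 1.5 0 1;0 0 -20 0 1;0 0 -50 0 1;-20 0 -70 0 1;-45 0 -70 0 1;-60 0 -70 0 1;-60 0 -70 0 1;-60 0 -70 0 1")

```text
time: 7.3
tool_pos: [0.6634, -0.1945, 0.0917]
tool_rot: [[-0.278, 0.961, -0.002], [0.961, 0.278, 0.001], [0.002, -0.002, -1.0]]
ft_force: [-0.1, 0.5, 0.9]
width: 0.0912
```

```bash
python3 - <<'E'
from h import *
s=read_state();im=snapshot("wrist")[:,:,::-1]
np.savez("w5.npz",tool_pos=s["tool_pos"],tool_rot=s["tool_rot"])
goal(483,-230,60,-6.6)
cv2.imwrite("pics/w5full.png",im)
cv2.imwrite("pics/w5.png",cv2.resize(im[0:220,220:420],None,fx=2.7,fy=2.7,interpolation=2))
E
```

```text
t 7.35 tcp [ 663.2 -193.7   91.6] yaw 16.2 -> move [  15.2 -183.1   32. ] twist 22.8 F [-0.2 -0.6 -0.5] w 0.0914
```

View pics/w5.png

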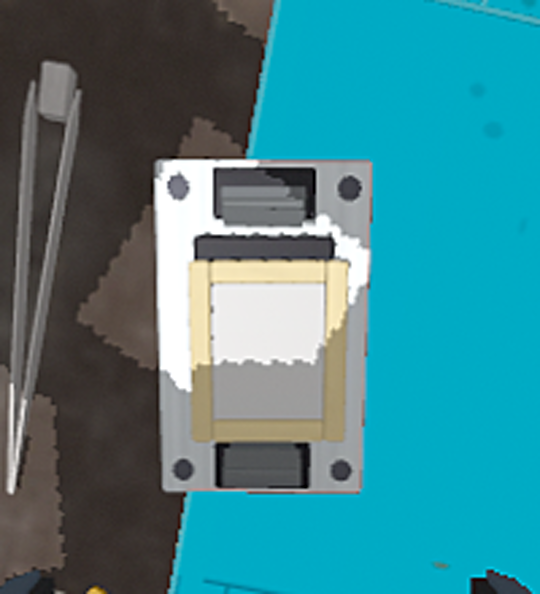

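The frame is on the pedestal at crop (190–348, 262–441), and looks a little low (toward −y). I measure it against the foot.

```bash
python3 - <<'E'
from h import *
im=cv2.imread("pics/w5full.png");s=np.load("w5.npz");C=cam("wrist",s)
f=lambda L,z:totool(onplane([[220+u/2.7-.3,v/2.7-.3] for u,v in L],z,C),s)[:,:2]
F=f([(189,261),(350,262),(345,442),(190,441)],.028);print("frame",F.tolist(),F.mean(0))
B=f([(154,159),(373,160),(361,493),(162,492)],.005);print("foot",B.tolist(),B.mean(0))
print("ped far edge",f([(195,235),(334,236)],.020).tolist())
print(rect(im,(285,85,352,170),"gold",.028,C))
E
```

```text
frame [[84.1, -20.8], [83.8, 23.1], [34.2, 23.0], [34.4, -21.6]] [59.125  0.925]
foot [[113.5, -32.4], [113.3, 31.4], [13.6, 30.9], [13.9, -33.0]] [63.575 -0.775]
ped far edge [[91.3, -19.7], [91.1, 19.2]]
[ 645.5 -134.1   49.8   58.4   16.1]
```

arm_command(moves="40 0 0 0 1;60 0 20 0 1;60 0 55 0 1;60 0 69 0 1;60 0 71 0 1;60 0 71 0 -0.2;60 0 71 0 -0.2;60 0 71 0 -0.2;60 0 71 0 -0.2;60 0 71 0 -0.2;60 0 71 0 -0.2;60 0 71 0 -0.2;60 0 68 0 -0.2;62 -0.5 67 0 -0.2;64.3 -1.1 67 0 -0.2;64.3 -1.1 68 0 -0.2;64.3 -1.1 70 0 -0.2;64.3 -1.1 71 0 -0.2;64.3 -1.1 71 0 -0.2;64.3 -1.1 71 0 -0.2")

```text
time: 9.02
tool_pos: [0.6453, -0.1327, 0.0231]
tool_rot: [[-0.279, 0.96, 0.0], [0.96, 0.279, 0.0], [-0.0, 0.0, -1.0]]
ft_force: [-2.6, 1.0, 6.9]
width: 0.0434
```

arm_command(moves="0 0 0.5 0 0.1;0 0 0.5 0 1;0 0 0.5 0 1;0 0 0.5 0 1;0 0 0.5 0 1;0 0 -20 0 1;0 0 -50 0 1;-20 0 -70 0 1;-45 0 -70 0 1;-60 0 -70 0 1;-60 0 -70 0 1;-60 0 -70 0 1;-60 0 -70 0 1")

```text
time: 10.1
tool_pos: [0.6609, -0.1897, 0.0905]
tool_rot: [[-0.279, 0.96, -0.003], [0.96, 0.279, 0.001], [0.002, -0.002, -1.0]]
ft_force: [-0.1, 0.7, -0.8]
width: 0.0912
```

```bash
python3 - <<'E'
from h import *
s=read_state();im=snapshot("wrist")[:,:,::-1]
np.savez("w6.npz",tool_pos=s["tool_pos"],tool_rot=s["tool_rot"])
goal(483,-230,60,-6.6)
cv2.imwrite("pics/w6full.png",im)
cv2.imwrite("pics/w6.png",cv2.resize(im[0:220,220:420],None,fx=2.7,fy=2.7,interpolation=2))
E
```

```text
t 10.15 tcp [ 661.  -189.4   90.7] yaw 16.2 -> move [  10.7 -182.2   31.1] twist 22.8 F [-1.1  0.4 -0.1] w 0.0911
```

View pics/w6.png

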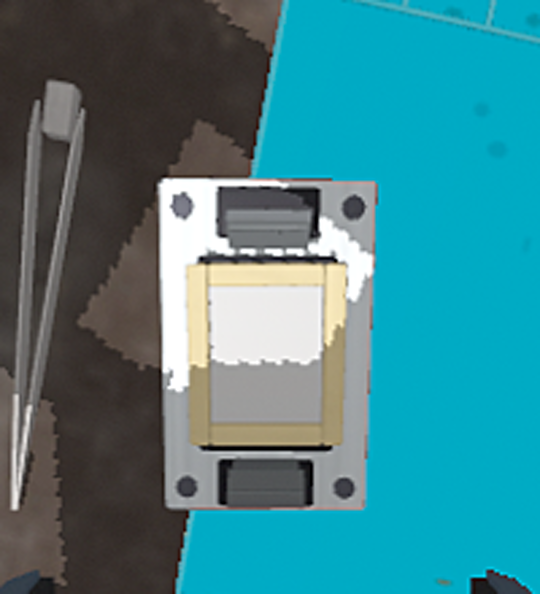

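The frame now shows pedestal edges at both ends, far row 256 and near row 450 in the crop.

```bash
python3 - <<'E'
from h import *
im=cv2.imread("pics/w6full.png");s=np.load("w6.npz");C=cam("wrist",s)
f=lambda L,z:totool(onplane([[220+u/2.7-.3,v/2.7-.3] for u,v in L],z,C),s)[:,:2]
F=f([(188,264),(347,265),(343,446),(188,445)],.028);print("frame",F.tolist(),F.mean(0))
B=f([(158,178),(378,179),(365,511),(165,510)],.005);print("foot",B.tolist(),B.mean(0))
P=f([(200,256),(337,256),(331,451),(202,450)],.020);print("ped",P.tolist(),P.mean(0))
E
```

```text
frame [[83.2, -21.0], [83.0, 22.2], [33.2, 22.3], [33.5, -22.1]] [58.225  0.35 ]
foot [[108.2, -31.2], [107.9, 32.9], [7.9, 32.2], [8.2, -32.1]] [58.05  0.45]
ped [[85.7, -18.3], [85.7, 20.1], [30.3, 19.6], [30.5, -18.7]] [58.05   0.675]
```

The lower frame is centred to about 0.3 mm. Next is frame b.

arm_command(moves="10.7 -182 0 22.8 1;10.7 -182 0 22.8 1;10.7 -182 0 22.8 1;10.7 -182 10 22.8 1;10.7 -182 31 22.8 1;10.7 -182 31 22.8 1;10.7 -182 31 22.8 1;10.7 -182 31 22.8 1;10.7 -182 31 22.8 1")

```text
time: 10.9
tool_pos: [0.4866, -0.231, 0.0619]
tool_rot: [[0.114, 0.994, 0.003], [0.994, -0.114, -0.001], [-0.001, 0.003, -1.0]]
ft_force: [-0.2, 0.7, -0.3]
width: 0.0911
```

```bash
python3 - <<'E'
from h import *
s=read_state();im=snapshot("wrist")[:,:,::-1];C=cam("wrist",s)
cv2.imwrite("pics/w7.png",im)
r=rect(im,(265,160,370,250),"gold",.008,C);print(r)
print(totool(np.array([r[0]/1e3,r[1]/1e3,.008]),s))
goal(r[0],r[1],2,r[4]-90)
E
```

```text
[ 484.8 -230.1   50.5   44.6   83.4]
[ 0.8 -2.  53.9]
t 10.95 tcp [ 486.4 -231.    61.7] yaw -6.5 -> move [ 0.8 -1.8 59.7] twist 0.1 F [-0.2  0.2  0.2] w 0.0912
```

arm_command(moves="0 0 0 0 1;0 0 0 0 1")

```text
time: 11.12
tool_pos: [0.4853, -0.2309, 0.0613]
tool_rot: [[0.114, 0.993, 0.001], [0.993, -0.114, -0.001], [-0.0, 0.001, -1.0]]
ft_force: [-0.3, -0.3, -1.1]
width: 0.0911
```

```bash
python3 - <<'E'
from h import *
goal(484.8,-230.1,2,-6.6)
E
```

```text
t 11.12 tcp [ 485.3 -230.9   61.3] yaw -6.5 -> move [ 0.7 -0.6 59.3] twist 0.1 F [-0.3 -0.3 -1.1] w 0.0911
```

arm_command(moves="0.7 0 38 0 1;0.7 0 55 0 1;0.7 0 59 0 1;0.7 0 59 0 1;0.7 0 59 0 1;0.7 0 59 0 -0.2;0.7 0 59 0 -0.2;0.7 0 59 0 -0.2;0.7 0 59 0 -0.2;0.7 0 59 0 -0.2;0.7 0 59 0 -0.2;0.7 0 59 0 -0.2;0.7 0 59 0 -0.2")

```text
time: 12.2
tool_pos: [0.4843, -0.2303, 0.002]
tool_rot: [[0.115, 0.993, 0.0], [0.993, -0.115, -0.0], [-0.0, 0.0, -1.0]]
ft_force: [0.2, -0.2, 0.1]
width: 0.0434
```

```bash
python3 - <<'E'
from h import *
goal(645.3,-132.7,90,16.1)
E
```

```text
t 12.20 tcp [ 484.3 -230.3    2. ] yaw -6.6 -> move [115.4 148.7 -88. ] twist -22.7 F [ 0.2 -0.2  0.1] w 0.0434
```

arm_command(moves="0 0 -20 0 -0.2;0 0 -55 0 -0.2;0 0 -88 0 -0.2;50 60 -88 -10 -0.2;80 110 -88 -20 -0.2;115.4 148.7 -88 -22.7 -0.2;115.4 148.7 -88 -22.7 -0.2;115.4 148.7 -88 -22.7 -0.2;115.4 148.7 -88 -22.7 -0.2;115.4 148.7 -88 -22.7 -0.2;115.4 148.7 -88 -22.7 -0.2;115.4 148.7 -88 -22.7 -0.2;115.4 148.7 -88 -22.7 -0.2;115.4 148.7 -88 -22.7 -0.2;115.4 148.7 -88 -22.7 -0.2;115.4 148.7 -88 -22.7 -0.2")

```text
time: 13.53
tool_pos: [0.645, -0.1331, 0.0902]
tool_rot: [[-0.277, 0.961, 0.0], [0.961, 0.277, -0.0], [-0.0, 0.0, -1.0]]
ft_force: [0.3, 0.1, -1.7]
width: 0.0436
```

```bash
python3 - <<'E'
from h import *
goal(645.3,-132.7,32,16.15)
E
```

```text
t 13.53 tcp [ 645.  -133.1   90.2] yaw 16.1 -> move [ 0.3  0.4 58.2] twist -0.1 F [ 0.3  0.1 -1.7] w 0.0436
```

arm_command(moves="0.3 0.3 30 0 -0.2;0.3 0.3 50 0 -0.2;0.3 0.3 57 0 -0.2;0.3 0.3 59 0 -0.2;0.3 0.3 59.5 0 -0.2;0.3 0.3 60 0 -0.2;0.3 0.3 60 0 -0.2;0.3 0.3 60 0 -0.2;0.3 0.3 60 0 -0.2;0.3 0.3 60 0 -0.2")

```text
time: 14.37
tool_pos: [0.6457, -0.1324, 0.0303]
tool_rot: [[-0.277, 0.961, 0.001], [0.961, 0.277, -0.0], [-0.0, 0.001, -1.0]]
ft_force: [0.6, -0.8, 0.1]
width: 0.0435
```

arm_command(moves="0 0 0 0 0.1;0 0 0 0 1;0 0 0 0 1;0 0 0 0 1;0 0 0 0 1;0 0 -20 0 1;0 0 -50 0 1;-20 0 -65 0 1;-45 0 -65 0 1;-60 0 -65 0 1;-60 0 -65 0 1;-60 0 -65 0 1;-60 0 -65 0 1;-60 0 -65 0 1;-60 0 -65 0 1;-60 0 -65 0 1")

```text
time: 15.7
tool_pos: [0.6619, -0.1892, 0.0948]
tool_rot: [[-0.278, 0.961, -0.001], [0.961, 0.278, 0.0], [0.0, -0.0, -1.0]]
ft_force: [-0.1, -0.6, 0.8]
width: 0.0913
```

```bash
python3 - <<'E'
from h import *
s=read_state();im=snapshot("wrist")[:,:,::-1]
np.savez("w8.npz",tool_pos=s["tool_pos"],tool_rot=s["tool_rot"])
goal(463,-142,90,16.5)
cv2.imwrite("pics/w8full.png",im)
cv2.imwrite("pics/w8.png",cv2.resize(im[20:220,220:420],None,fx=3,fy=3,interpolation=2))
E
```

```text
t 15.75 tcp [ 662.  -189.3   94.8] yaw 16.1 -> move [ 100.8 -178.     4.9] twist -0.4 F [-0.   0.1 -0.4] w 0.0909
```

View pics/w8.png

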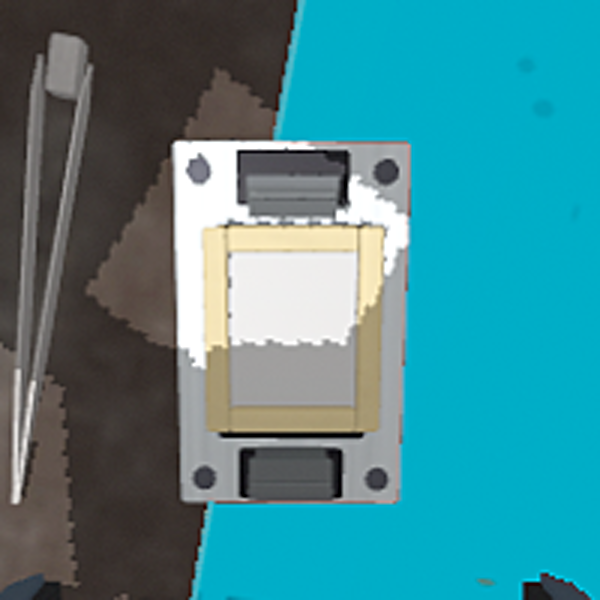

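The upper frame is at crop (203–385, 226–432) and the lower one is hidden beneath it.

```bash
python3 - <<'E'
from h import *
s=np.load("w8.npz");C=cam("wrist",s)
f=lambda L,z:totool(onplane([[220+u/3-.3,20+v/3-.3] for u,v in L],z,C),s)[:,:2]
F=f([(203,226),(386,227),(382,432),(204,431)],.036);print("frame",F.tolist(),F.mean(0))
B=f([(173,141),(412,142),(399,502),(181,502)],.005);print("foot",B.tolist(),B.mean(0))
E
```

```text
frame [[84.8, -22.1], [84.6, 21.8], [34.8, 22.1], [35.0, -23.0]] [59.8 -0.3]
foot [[107.9, -32.4], [107.6, 31.3], [8.5, 30.8], [8.5, -33.2]] [58.125 -0.875]
```

The upper frame is about 1.5 mm off in +y, so I nudge it the way I did the lower one.

arm_command(moves="40 0 0 0 1;60 0 20 0 1;60 0 50 0 1;60 0 62 0 1;60 0 64.7 0 1;60 0 64.7 0 1;60 0 64.7 0 1;60 0 64.7 0 -0.2;60 0 64.7 0 -0.2;60 0 64.7 0 -0.2;60 0 64.7 0 -0.2;60 0 64.7 0 -0.2;60 0 64.7 0 -0.2;60 0 64.7 0 -0.2;60 0 61 0 -0.2;58.6 -0.5 61 0 -0.2;58.6 -0.5 61 0 -0.2;58.6 -0.5 61 0 -0.2;58.6 -0.5 63 0 -0.2;58.6 -0.5 64.5 0 -0.2")

```text
time: 17.42
tool_pos: [0.6455, -0.1339, 0.0313]
tool_rot: [[-0.277, 0.961, 0.0], [0.961, 0.277, -0.0], [-0.0, 0.0, -1.0]]
ft_force: [-3.3, 1.0, 12.1]
width: 0.0434
```

arm_command(moves="0 0 0 0 -0.2;0 0 0.3 0 -0.2;0 0 0.3 0 -0.2;0 0 0.3 0 0.1;0 0 0.3 0 1;0 0 0 0 1;0 0 0 0 1;0 0 0 0 1;0 0 -20 0 1;0 0 -50 0 1;-20 0 -65 0 1;-45 0 -65 0 1;-60 0 -65 0 1;-60 0 -65 0 1;-60 0 -65 0 1;-60 0 -65 0 1;-60 0 -65 0 1;-60 0 -65 0 1")

```text
time: 18.92
tool_pos: [0.6616, -0.1905, 0.0949]
tool_rot: [[-0.278, 0.961, -0.001], [0.961, 0.278, 0.001], [0.001, -0.001, -1.0]]
ft_force: [-0.2, -0.5, 0.8]
width: 0.0914
```

```bash
python3 - <<'E'
from h import *
s=read_state();im=snapshot("wrist")[:,:,::-1]
np.savez("w9.npz",tool_pos=s["tool_pos"],tool_rot=s["tool_rot"])
goal(463,-142,90,16.5)
cv2.imwrite("pics/w9full.png",im)
cv2.imwrite("pics/w9.png",cv2.resize(im[20:220,220:420],None,fx=3,fy=3,interpolation=2))
E
```

```text
t 18.97 tcp [ 661.8 -190.6   95.1] yaw 16.2 -> move [ 102.  -177.4    5.3] twist -0.3 F [0.1 0.5 0.1] w 0.0913
```

View pics/w9.png

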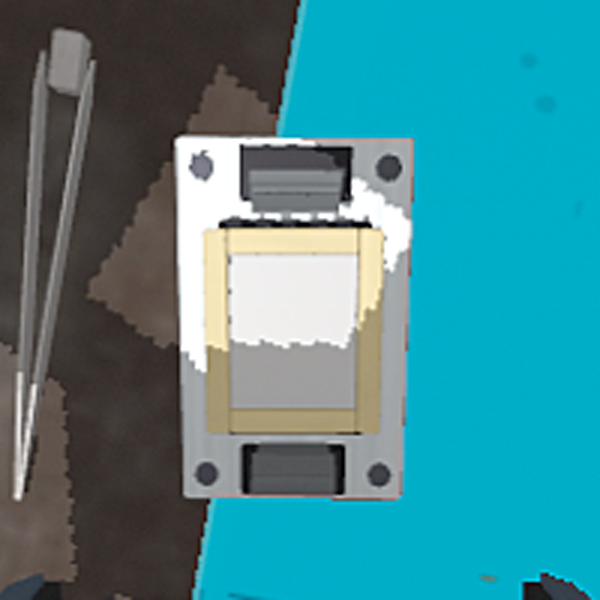

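```bash
python3 - <<'E'
from h import *
s=np.load("w9.npz");C=cam("wrist",s)
f=lambda L,z:totool(onplane([[220+u/3-.3,20+v/3-.3] for u,v in L],z,C),s)[:,:2]
F=f([(203,227),(385,229),(382,434),(204,434)],.036);print("frame",F.tolist(),F.mean(0))
B=f([(175,136),(414,138),(402,498),(182,498)],.005);print("foot",B.tolist(),B.mean(0))
print("exp ped far edge px",(proj(s["tool_pos"]+s["tool_rot"]@np.array([B.mean(0)[0]+28,B.mean(0)[1],s["tool_pos"][2]*1000-20])/1000*1,C)-[220,20])*3)
P=f([(219,219),(374,219)],.02);print("ped far",P.tolist())
import cv2
# fine rows through dark bands
im=cv2.imread("pics/w9full.png");print(im[88:100,305].tolist());print(im[160:172,310].tolist());print(im[160:172,290].tolist())
E
```

```text
frame [[84.6, -22.1], [84.1, 21.6], [34.3, 22.2], [34.2, -23.0]] [59.3   -0.325]
foot [[109.1, -31.9], [108.7, 31.8], [9.7, 31.7], [9.7, -32.9]] [59.3   -0.325]
exp ped far edge px [[292.55859162 217.50940727]]
ped far [[87.2, -19.4], [87.2, 20.3]]
[[117, 114, 110], [110, 107, 104], [129, 127, 122], [253, 250, 246], [255, 255, 253], [106, 103, 100], [53, 45, 45], [49, 43, 43], [149, 198, 216], [189, 236, 251], [188, 232, 248], [186, 230, 245]]
[[118, 155, 170], [118, 154, 168], [117, 154, 169], [114, 155, 171], [92, 109, 117], [174, 168, 163], [176, 173, 169], [130, 126, 123], [72, 70, 67], [76, 73, 72], [77, 74, 72], [84, 83, 79]]
[[110, 149, 163], [112, 151, 165], [110, 150, 165], [108, 151, 167], [140, 151, 154], [166, 162, 157], [164, 161, 157], [164, 161, 157], [161, 160, 156], [162, 160, 157], [161, 160, 156], [162, 160, 157]]
```

The upper frame is now centred on the foot to within measurement. On to the cover, checking the fitted size numerically to spare pictures.

arm_command(moves="102 -177 0 -0.3 1;102 -177 0 -0.3 1;102 -177 0 -0.3 1;102 -177 0 -0.3 1;102 -177 10 -0.3 1;102 -177 34 -0.3 1;102 -177 34 -0.3 1;102 -177 34 -0.3 1;102 -177 34 -0.3 1;102 -177 34 -0.3 1;102 -177 34 -0.3 1;102 -177 34 -0.3 1;102 -177 34 -0.3 1;102 -177 34 -0.3 1")

```text
time: 20.13
tool_pos: [0.464, -0.1427, 0.0616]
tool_rot: [[-0.282, 0.959, 0.0], [0.959, 0.282, -0.0], [-0.0, 0.0, -1.0]]
ft_force: [-0.3, 0.6, -0.5]
width: 0.0908
```

```bash
python3 - <<'E'
from h import *
s=read_state();im=snapshot("wrist")[:,:,::-1];C=cam("wrist",s);cv2.imwrite("pics/w10.png",im)
x0,y0,x1,y1=265,150,372,256;c=im[y0:y1,x0:x1].astype(int)
for t in(80,95,110,125):
    m=((c.min(2)>t)&(c[...,2]-c[...,0]<12)).astype(np.uint8)
    m=cv2.morphologyEx(m,cv2.MORPH_OPEN,np.ones((3,3)))
    N,l,st,_=cv2.connectedComponentsWithStats(m);k=1+np.argmax(st[1:,4])
    ys,xs=np.nonzero(l==k);P=onplane(np.c_[xs+x0,ys+y0],.008,C)[:,:2]*1000
    print(t,st[k],np.round(np.hstack([np.ravel(q) for q in cv2.minAreaRect(P.astype(np.float32))]),1))
goal(463,-142,2,16.5)
print([im[r,317].tolist() for r in range(160,182)]); print([im[r,300].tolist() for r in range(160,182)])
E
```

```text
80 [  22   20   60   77 2984] [ 463.3 -142.9   45.4   62.    16.4]
95 [  23   20   59   77 2882] [ 463.5 -142.9   45.1   62.    16.4]
110 [  23   20   59   77 2642] [ 463.3 -142.9   44.6   62.    16.4]
125 [  24   21   57   69 1896] [ 462.5 -140.4   43.1   55.1   16.4]
t 20.18 tcp [ 463.8 -142.7   61.5] yaw 16.4 -> move [ 0.9 -0.6 59.5] twist -0.1 F [ 0.1  0.7 -0.5] w 0.0914
[[78, 84, 94], [80, 84, 95], [80, 88, 95], [80, 83, 94], [76, 84, 92], [78, 82, 93], [76, 82, 89], [75, 79, 91], [74, 78, 89], [68, 73, 86], [109, 108, 105], [141, 136, 132], [136, 134, 129], [136, 134, 129], [136, 133, 129], [136, 134, 129], [139, 136, 132], [150, 149, 143], [41, 37, 36], [29, 21, 26], [148, 147, 140], [142, 140, 135]]
[[69, 75, 85], [67, 71, 83], [68, 74, 82], [67, 72, 83], [69, 76, 85], [67, 75, 83], [73, 77, 88], [69, 74, 85], [69, 73, 84], [65, 71, 83], [107, 106, 107], [138, 135, 128], [138, 136, 130], [136, 135, 130], [135, 133, 129], [136, 134, 130], [138, 136, 132], [150, 148, 143], [42, 38, 36], [34, 26, 30], [123, 120, 114], [143, 141, 135]]
```

arm_command(moves="0 -0.3 38 0 1;0 -0.3 55 0 1;0 -0.3 59 0 1;0 -0.3 59 0 1;0 -0.3 59 0 1;0 -0.3 59 0 1;0 -0.3 59 0 -0.2;0 -0.3 59 0 -0.2;0 -0.3 59 0 -0.2;0 -0.3 59 0 -0.2;0 -0.3 59 0 -0.2;0 -0.3 59 0 -0.2;0 -0.3 59 0 -0.2;0 -0.3 59 0 -0.2")

```text
time: 21.35
tool_pos: [0.4634, -0.1427, 0.0024]
tool_rot: [[-0.282, 0.959, 0.0], [0.959, 0.282, -0.0], [-0.0, 0.0, -1.0]]
ft_force: [-0.3, 0.1, 0.4]
width: 0.0435
```

```bash
python3 - <<'E'
from h import *
goal(645.4,-133.2,110,16.15)
E
```

```text
t 21.35 tcp [ 463.4 -142.7    2.4] yaw 16.4 -> move [ -42.3  177.3 -107.5] twist 0.3 F [-0.3  0.1  0.4] w 0.0435
```

arm_command(moves="0 0 -20 0 -0.2;0 0 -55 0 -0.2;0 0 -90 0 -0.2;-20 40 -108 0 -0.2;-42.3 80 -108 0.3 -0.2;-42.3 177.3 -108 0.3 -0.2;-42.3 177.3 -108 0.3 -0.2;-42.3 177.3 -108 0.3 -0.2;-42.3 177.3 -108 0.3 -0.2;-42.3 177.3 -108 0.3 -0.2;-42.3 177.3 -108 0.3 -0.2;-42.3 177.3 -108 0.3 -0.2;-42.3 177.3 -108 0.3 -0.2;-42.3 177.3 -108 0.3 -0.2;-42.3 177.3 -108 0.3 -0.2")

```text
time: 22.6
tool_pos: [0.6449, -0.1335, 0.1109]
tool_rot: [[-0.277, 0.961, 0.0], [0.961, 0.277, -0.0], [-0.0, 0.0, -1.0]]
ft_force: [-0.7, 0.1, -0.6]
width: 0.0434
```

```bash
python3 - <<'E'
from h import *
s=read_state();im=snapshot("wrist")[:,:,::-1];C=cam("wrist",s);cv2.imwrite("pics/w11.png",im)
for u in(290,303,330,345):print(u,[int(v) for v in im[178:204,u].astype(int).sum(1)//3])
for r in (178,182,186,190,194,198):print(r,totool(onplane([[317,r]],s["tool_pos"][2]+.006,C),s))
goal(645.4,-133.2,48,16.15)
E
```

```text
290 [169, 168, 177, 177, 177, 177, 177, 176, 176, 177, 179, 185, 142, 80, 96, 101, 101, 101, 100, 100, 101, 104, 87, 21, 21, 40]
303 [152, 164, 177, 175, 175, 175, 175, 175, 175, 175, 176, 183, 141, 78, 98, 100, 99, 100, 100, 99, 99, 105, 90, 28, 23, 42]
330 [153, 157, 178, 175, 175, 175, 174, 175, 175, 175, 176, 183, 140, 80, 99, 101, 100, 101, 98, 100, 100, 105, 89, 26, 23, 43]
345 [174, 173, 178, 177, 177, 178, 177, 177, 178, 178, 178, 186, 142, 82, 98, 100, 100, 100, 99, 99, 100, 103, 101, 52, 51, 72]
178 [[38.3 -0.8 -6. ]]
182 [[36.  -0.8 -6. ]]
186 [[33.7 -0.8 -6. ]]
190 [[31.4 -0.8 -6. ]]
194 [[29.1 -0.8 -6. ]]
198 [[26.7 -0.8 -6. ]]
t 22.65 tcp [ 645.  -133.4  110.8] yaw 16.1 -> move [ 0.1  0.4 62.8] twist -0.1 F [ 0.2  0.3 -0. ] w 0.0435
```

arm_command(moves="0.6 0.4 35 0 -0.2;0.6 0.4 50 0 -0.2;0.6 0.4 55 0 -0.2;0.6 0.4 58 0 -0.2;0.6 0.4 60 0 -0.2;0.6 0.4 61.5 0 -0.2;0.6 0.4 63 0 -0.2;0.6 0.4 64 0 -0.2;0.6 0.4 64 0 -0.2;0.6 0.4 64 0 -0.2;0.6 0.4 64 0 -0.2")

```text
time: 23.57
tool_pos: [0.6466, -0.1327, 0.0478]
tool_rot: [[-0.277, 0.961, 0.003], [0.961, 0.277, -0.001], [-0.001, 0.003, -1.0]]
ft_force: [-0.6, -0.5, 5.3]
width: 0.0438
```

arm_command(moves="0 -0.5 -0.5 0 -0.2;0 -0.5 -0.5 0 0.1;0 -0.5 -0.5 0 1;0 0 -0.5 0 1;0 0 -0.5 0 1;0 0 -0.5 0 1;0 0 -20 0 1;0 0 -45 0 1;-20 0 -50 0 1;-45 0 -50 0 1;-60 0 -50 0 1;-60 0 -50 0 1;-60 0 -50 0 1;-60 0 -50 0 1;-60 0 -50 0 1;-60 0 -50 0 1;-60 0 -50 0 1")

```text
time: 24.98
tool_pos: [0.6621, -0.1894, 0.0964]
tool_rot: [[-0.278, 0.961, -0.0], [0.961, 0.278, 0.0], [0.0, -0.0, -1.0]]
ft_force: [0.5, 0.3, -0.1]
width: 0.0912
```

```bash
python3 - <<'E'
from h import *
s=read_state();im=snapshot("wrist")[:,:,::-1]
np.savez("w12.npz",tool_pos=s["tool_pos"],tool_rot=s["tool_rot"])
goal(645.3,-132.7,90,16.15)
sd=snapshot("side")[:,:,::-1];cv2.imwrite("pics/w12full.png",im)
a=cv2.resize(im[20:220,220:420],None,fx=2.5,fy=2.5,interpolation=2)
b=cv2.resize(sd[150:270,300:420],(300,300),interpolation=2)
o=np.zeros((500,800,3),np.uint8);o[:,:500]=a;o[:300,500:]=b;cv2.imwrite("pics/w12.png",o)
E
```

```text
t 25.03 tcp [ 662.2 -189.5   96.5] yaw 16.1 -> move [59.2 -0.4  6.5] twist -0.0 F [-0.1 -0.1  0.4] w 0.0914
```

View pics/w12.png

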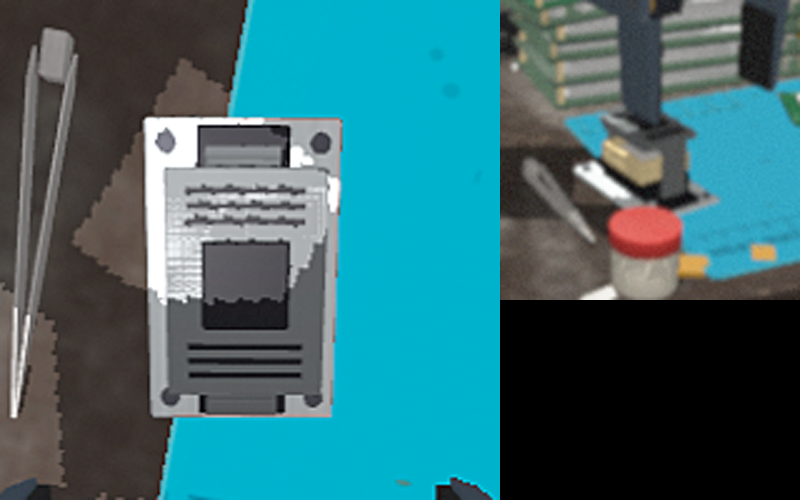

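The cover lies between the clips at left-panel (165–327, 168–395), thumb pad at (202–290, 240–328). The side panel shows it level on the noses above the gilt pile.

```bash
python3 - <<'E'
from h import *
s=np.load("w12.npz");C=cam("wrist",s)
f=lambda L,z:totool(onplane([[220+u/2.5-.3,20+v/2.5-.3] for u,v in L],z,C),s)[:,:2]
for n,L,z in(("cover",[(165,168),(327,169),(324,395),(166,394)],.052),("pad",[(202,241),(290,241),(289,329),(202,328)],.055),("foot",[(144,117),(343,118),(332,416),(150,416)],.005)):
    F=f(L,z);print(n,F.tolist(),F.mean(0))
E
```

```text
cover [[89.5, -21.7], [89.2, 21.7], [27.1, 22.6], [27.4, -23.0]] [58.3 -0.1]
pad [[70.4, -11.9], [70.4, 11.9], [46.6, 12.0], [46.9, -12.2]] [ 5.8575e+01 -5.0000e-02]
foot [[108.2, -32.7], [107.9, 31.4], [9.0, 30.8], [9.0, -33.7]] [58.525 -1.05 ]
```

The cover is about 1 mm off across x, so I re-close on it once the arm has settled on the centre line, then release.

arm_command(moves="40 -0.3 0 0 1;60 -0.3 15 0 1;60 -0.3 40 0 1;60 -0.3 48 0 1;60 -0.3 49 0 1;60 -0.3 49 0 1;60 -0.3 49 0 1;60 -0.3 49 0 1;60 -0.3 49 0 1;60 -0.3 49 0 1;60 -0.3 49 0 -0.2;60 -0.3 49 0 -0.2;60 -0.3 49 0 -0.2;60 -0.3 49 0 -0.2;60 -0.3 49 0 -0.2;60 -0.3 49 0 -0.2;60 -0.3 49 0 -0.2;60 -0.3 49 0 -0.2;60 -0.3 49 0 -0.2")

```text
time: 26.67
tool_pos: [0.6454, -0.1325, 0.0474]
tool_rot: [[-0.277, 0.961, 0.0], [0.961, 0.277, -0.0], [-0.0, -0.0, -1.0]]
ft_force: [0.3, 0.4, 0.7]
width: 0.0441
```

arm_command(moves="0 0 0 0 0.1;0 0 0 0 1;0 0 0 0 1;0 0 0 0 1;0 0 0 0 1;0 0 -20 0 1;0 0 -48 0 1;-20 0 -48 0 1;-45 0 -48 0 1;-60 0 -48 0 1;-60 0 -48 0 1;-60 0 -48 0 1;-60 0 -48 0 1;-60 0 -48 0 1;-60 0 -48 0 1;-60 0 -48 0 1")

```text
time: 28.0
tool_pos: [0.6619, -0.1894, 0.0954]
tool_rot: [[-0.278, 0.961, -0.0], [0.961, 0.278, 0.0], [0.0, -0.0, -1.0]]
ft_force: [0.2, -0.3, 0.0]
width: 0.0915
```

```bash
python3 - <<'E'
from h import *
s=read_state();im=snapshot("wrist")[:,:,::-1];C=cam("wrist",s)
np.savez("w13.npz",tool_pos=s["tool_pos"],tool_rot=s["tool_rot"]);cv2.imwrite("pics/w13full.png",im)
goal(645.3,-132.7,90,16.15)
# pad and cover side edges in the shaded strip, then foot sides there too
A=cv2.imread("pics/w12full.png")
for n,I in(("old",A),("new",im)):
    for r in(146,):print(n,r,[int(v) for v in I[r,276:360].astype(int).sum(1)//3])
    print(n,"col",[int(v) for v in I[108:190,318].astype(int).sum(1)//3])
E
```

```text
t 28.05 tcp [ 661.9 -189.5   95.5] yaw 16.1 -> move [59.2 -0.2  5.5] twist -0.0 F [-0.3 -0.1  0.5] w 0.0909
old 146 [52, 50, 38, 112, 163, 171, 168, 170, 175, 179, 137, 87, 95, 96, 95, 96, 95, 95, 96, 95, 96, 97, 96, 101, 70, 30, 27, 28, 28, 29, 28, 31, 28, 29, 29, 29, 29, 30, 29, 28, 28, 29, 28, 28, 28, 28, 31, 27, 30, 30, 31, 28, 30, 30, 30, 29, 28, 30, 18, 68, 96, 97, 96, 96, 95, 96, 95, 95, 96, 95, 95, 95, 89, 124, 167, 172, 169, 161, 155, 129, 128, 128, 128, 127]
old col [85, 146, 195, 187, 191, 195, 186, 194, 120, 59, 89, 93, 91, 91, 90, 91, 89, 90, 89, 90, 89, 90, 91, 88, 88, 89, 87, 88, 87, 89, 90, 98, 37, 26, 30, 30, 29, 30, 28, 29, 27, 29, 28, 12, 103, 99, 93, 95, 100, 84, 24, 16, 103, 99, 103, 44, 21, 40, 101, 98, 104, 23, 15, 82, 97, 94, 94, 93, 94, 89, 88, 82, 98, 88, 90, 88, 85, 76, 159, 134, 129, 128]
new 146 [52, 51, 41, 82, 157, 173, 168, 171, 179, 141, 86, 93, 96, 96, 95, 96, 96, 95, 95, 96, 94, 96, 100, 80, 43, 25, 30, 31, 30, 29, 28, 30, 30, 30, 32, 31, 29, 31, 31, 28, 28, 31, 31, 31, 30, 29, 27, 29, 30, 29, 31, 30, 30, 29, 29, 32, 30, 23, 50, 91, 99, 95, 94, 93, 96, 94, 95, 94, 94, 93, 94, 92, 104, 165, 174, 169, 169, 167, 157, 129, 128, 128, 128, 128]
new col [88, 117, 176, 194, 187, 183, 184, 225, 151, 58, 89, 93, 91, 92, 91, 90, 89, 89, 90, 89, 91, 90, 89, 89, 89, 89, 88, 88, 87, 89, 90, 98, 36, 24, 30, 32, 32, 30, 31, 30, 31, 31, 27, 16, 80, 98, 96, 94, 97, 105, 26, 16, 82, 99, 99, 84, 24, 18, 103, 98, 102, 44, 21, 60, 100, 96, 94, 94, 94, 95, 85, 86, 90, 93, 88, 89, 85, 80, 126, 135, 129, 128]
```

The cover margins are now equal on both sides (6.1 and 6.2 px). I close the fingers and go above the thumb pad.

arm_command(moves="30 0 -5 0 -1;60 0 -5 0 -1;60 0 -5 0 -1;60 0 -5 0 -1;60 0 -5 0 -1;60 0 -5 0 -1;60 0 -5 0 -1;60 0 -5 0 -1;60 0 10 0 -1;60 0 25 0 -1;60 0 34 0 -1;60 0 36 0 -1;60 0 37 0 -1;60 0 37 0 -1;60 0 37 0 -1;60 0 37 0 -1")

```text
time: 29.38
tool_pos: [0.6458, -0.1327, 0.0592]
tool_rot: [[-0.277, 0.961, 0.001], [0.961, 0.277, -0.0], [-0.001, 0.001, -1.0]]
ft_force: [0.4, 0.3, 0.9]
width: 0.0004
```

arm_command(moves="0 0 1 0 -1;0 0 2 0 -1;0 0 3 0 -1;0 0 4 0 -1;0 0 4 0 -1;0 0 4 0 -1")

```text
time: 29.88
tool_pos: [0.6461, -0.1328, 0.0557]
tool_rot: [[-0.277, 0.961, 0.002], [0.961, 0.277, -0.001], [-0.001, 0.002, -1.0]]
ft_force: [-0.6, 0.4, 5.5]
width: 0.0002
```

arm_command(moves="0 0 0.5 0 -1;0 0 1 0 -1;0 0 1 0 -1;0 0 1 0 -1")

```text
time: 30.22
tool_pos: [0.6464, -0.1328, 0.0553]
tool_rot: [[-0.277, 0.961, 0.003], [0.961, 0.277, -0.001], [-0.002, 0.003, -1.0]]
ft_force: [-1.4, 0.5, 7.8]
width: 0.0006
```

arm_command(moves="0 -0.3 0.5 0 -1;0 -0.3 1 0 -1;0 -0.3 1.5 0 -1;0 -0.3 1.5 0 -1")

```text
time: 30.55
tool_pos: [0.6466, -0.133, 0.0546]
tool_rot: [[-0.277, 0.961, 0.004], [0.961, 0.277, -0.001], [-0.002, 0.004, -1.0]]
ft_force: [-2.0, 0.4, 11.1]
width: 0.0009
```

arm_command(moves="0 0 0.5 0 -1;0 0 1 0 -1;0 0 1.5 0 -1;0 0 1.5 0 -1")

```text
time: 30.88
tool_pos: [0.6469, -0.1331, 0.0539]
tool_rot: [[-0.277, 0.961, 0.005], [0.961, 0.277, -0.001], [-0.003, 0.005, -1.0]]
ft_force: [-1.4, 0.7, 13.3]
width: 0.0008
```

arm_command(moves="0 -0.3 0.5 0 -1;0 -0.3 1 0 -1;0 -0.3 1.5 0 -1;0 -0.3 2 0 -1")

```text
time: 31.22
tool_pos: [0.6463, -0.1329, 0.0506]
tool_rot: [[-0.277, 0.961, 0.004], [0.961, 0.277, -0.001], [-0.002, 0.004, -1.0]]
ft_force: [0.5, -0.2, 1.4]
width: 0.0005
```

arm_command(moves="0 -0.2 0.5 0 -1;0 -0.2 1 0 -1;0 -0.2 1.5 0 -1;0 -0.2 1.5 0 -1")

```text
time: 31.55
tool_pos: [0.6447, -0.1329, 0.0473]
tool_rot: [[-0.277, 0.961, 0.0], [0.961, 0.277, -0.0], [-0.0, 0.0, -1.0]]
ft_force: [-0.5, -0.1, 4.5]
width: 0.0005
```

It has snapped: the force dropped to 1.4 N and the cover then landed with the tip at 47.3 mm. I raise the push to about 10 N.

arm_command(moves="0 0 0.5 0 -1;0 0 1 0 -1;0 0 1.5 0 -1;0 0 1.5 0 -1;0 0 1.5 0 -1;0 0 1.5 0 -1;0 0 1.5 0 -1;0 0 1.5 0 -1;0 0 1.5 0 -1;0 0 1.5 0 -1")

```text
time: 32.38
tool_pos: [0.6448, -0.1328, 0.0473]
tool_rot: [[-0.277, 0.961, 0.001], [0.961, 0.277, -0.0], [-0.001, 0.001, -1.0]]
ft_force: [-2.6, 0.7, 11.5]
width: 0.0003
```

arm_command(moves="0 0 0.5 0 -1;0 0 0.5 0 -1;0 0 0.5 0 -1;0 0 0.5 0 -1;0 0 0.5 0 -1;0 0 0.5 0 -1")

```text
time: 32.88
tool_pos: [0.6448, -0.1329, 0.0473]
tool_rot: [[-0.277, 0.961, 0.001], [0.961, 0.277, -0.0], [-0.001, 0.001, -1.0]]
ft_force: [-2.9, -0.1, 14.4]
width: 0.0007
```

arm_command(moves="0 0 -0.8 0 -1;0 0 -0.8 0 -1;0 0 -0.8 0 -1;0 0 -0.8 0 -1;0 0 -0.8 0 -1;0 0 -0.8 0 -1;0 0 -0.8 0 -1;0 0 -0.8 0 -1;0 0 -0.8 0 -1;0 0 -0.8 0 -1;0 0 -0.8 0 -1;0 0 -0.8 0 -1")

```text
time: 33.88
tool_pos: [0.6448, -0.1329, 0.0473]
tool_rot: [[-0.277, 0.961, 0.001], [0.961, 0.277, -0.0], [-0.001, 0.001, -1.0]]
ft_force: [-1.8, 0.3, 10.7]
width: 0.0006
```

arm_command(moves="0 0 0 0 -1;0 0 0 0 -1;0 0 0 0 -1;0 0 0 0 -1;0 0 0 0 -1;0 0 0 0 -1;0 0 0 0 -1;0 0 0 0 -1;0 0 0 0 -1;0 0 0 0 -1;0 0 0 0 -1;0 0 0 0 -1")

```text
time: 34.88
tool_pos: [0.6447, -0.1329, 0.0473]
tool_rot: [[-0.277, 0.961, 0.001], [0.961, 0.277, -0.0], [-0.001, 0.001, -1.0]]
ft_force: [-2.4, 0.4, 10.4]
width: 0.0004
```

Steady at about 10.5 N with the height unchanged. I hand it in.

```bash
python3 -c "
from workcell import *
print(job_done())"
```

```text
the job is handed in; nothing more can be done
None
```

I stacked both frames on the pedestal, laid the cover on top the same way round and pressed it until it snapped. The job was handed in at about 35 s with the closed fingers still pressing the thumb pad.

**Alignment:** I nudged each part once after placing it. The lower frame then measured within about 0.3 mm of the carrier's centre. The upper frame showed no measurable offset. The cover's margins to the foot's sides were equal (6.1 and 6.2 px).

**Snap:** the push rose to at least 13 N, the force fell to 1.4 N, and the fingertips landed at 47.3 mm. The snapped height should be 47 mm, so I take both clips to have closed.

**Final push:** it held steady at 10.4–10.7 N for the last second. It reached 14.4 N briefly before I eased it back.

**Not confirmed or in disagreement:**
- I did not look at the clips after the snap; both closing is inferred from the height and the force drop.
- I did not check the tweezers and jar at the end; nothing I did came near them.
- The upper frame was first placed about 1.5 mm off. My position estimates disagreed by 1–3 mm between views, so I relied on measuring each part against the foot in the same picture.
- While re-setting the upper frame, the wrist force reached 12 N.
- I viewed 12 pictures, two past the budget.

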